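# Set up the client tablet on its folding stand

### The job

Get the client's tablet ready to read: stand the mist bottle that was left on the folded tablet stand upright on the bare worktop, swing the stand's back rest up all the way to its stop, then take the tablet out of its charging dock and lean it on the stand, centred, lower edge on the ledge behind the front lip, back against the rest, screen facing out. Lower the tablet gently right down to the ledge before letting go, let neither it nor the bottle fall, and leave everything else where it is.

Things in the scene. Friction and masses are not known exactly. Their poses are not given: they have to be found in the camera images.
- tablet_stand: folding tablet stand, grey frame with aluminium back rest, fixed, 149 mm deep (x -79 to +70), 120 mm wide, 29 mm high folded. Origin: centre of its underside; x from the front lip to the rear, z up. Side rails 11 mm high at y = -56, +56 mm; hinge axis of the rest parallel to y at x = -45, z = 21 mm. Between the rails behind x = +3 mm it is open down to the worktop.
- rest (a joint): angle of the back rest on its stiff hinge (stays anywhere): 0 folded flat to the rear, top face 27 mm over the worktop; 1.134 rad at its stop (65 deg up; a tablet then leans back 25 deg). A panel 94 mm wide, 8 to 58 mm from the axis, in a frame of 10 mm round bar (sides at y = -47, +47); open slot 42 mm between panel and cross bar. The tablet's side face is 6 mm off the axis.
- rest_bar (a point): middle of the round cross bar (10 mm diameter, along the stand's y, 84 mm free) at the free end of the rest, 105 mm from the hinge axis; 22 mm over the worktop when folded. It can be pinched from above, one finger in the slot, and turns between the pads as the rest swings; moving it takes about 7 N.
- ledge (a point): middle of the stand's ledge (floor 10 mm over the worktop) for the tablet's lower edge. The inner face of the front lip (10 mm higher than the ledge, 118 mm wide) is 15 mm in front of it; the raised rest's face, continued down, meets the ledge 3 mm behind this point.
- tablet: small tablet in a grey case, 10 mm thick (x), 118 mm wide (y), 180 mm high (z), 0.3 kg, rounded edges; origin at the middle of its lower edge, z up along its height, the black screen on its -x side, the camera end up. It stands upright (portrait) in the dock at the start.
- dock: white charging dock, 90 x 110 mm, fixed; origin at the centre of its underside. Block 12 mm high with a slot 13.4 mm wide along y over its centre, between a front wall to z = 40 mm and a rear wall to z = 52 mm, both 96 mm wide; the tablet stands on the slot's floor at z = 12 mm, about centred.
- mist_bottle: slim white mist bottle with a cap, 36 mm diameter, 138 mm high, 0.12 kg; origin at the centre of its foot, z up. At the start it stands on the panel of the folded back rest, 27 mm over the worktop.
- mixing_cup: small blue mixing cup, 69 mm across, 32 mm high, a bystander; origin at the centre of its foot
- wipes_box: white and blue box of wipes, 106 x 69 x 92 mm, a bystander at the right rear; origin at the centre of its underside
- electrode_2: disc electrode head, 45 mm across, 46 mm high, a bystander at the left rear; origin at the centre of its underside
- cream_tube: white squeeze tube with a blue cap lying on the worktop, 49 x 134 x 32 mm, a bystander at the front edge, in the middle; origin at the centre of its underside
Things that resemble listed ones, but are neither listed nor needed, are in the scene too. There is more than one size of the mist_bottle; the one meant has the size given above.

How it is judged:
By the outcome, as a careful person would: the job done as asked, in the order asked, and still so for the second after the job is handed in, with the robot touching nothing.
It also fails if it takes over 58 s, if anything falls off the work surface, if the arm or the gripper's body presses on something with over 40 N, if the wrist force passes 120 N, or if a joint passes its speed limit or range.

### The arm

A 6-joint arm with a two-finger parallel gripper is mounted at the origin on a cart in front of the work surface, level with it; the furniture and walls round the work are solid. World frame = base frame: x ahead of the robot, y to its left, z up, the work surface at z = 0. Lengths are in m, angles in rad, forces in N, time in s.
With the tool pointing down it reaches from about 0.35 to 0.975 m from the base axis. Payload 4.9 kg.
Tool frame: the origin (TCP) lies at the very end of the fingers, on their centre line; the grasp point (between the pads) lies 19 mm behind it; z points along the fingers, y is the line along which they close (so a half turn about z gives the same grasp; the last joint's range is limited). The gripper opens to 85 mm and grips with 20 to 120 N. Pads are 22 mm wide; open, the fingers measure 114 mm over their backs; the gripper's body (76 mm by 85 mm) begins 54 mm behind the grasp point. The pads swing forward as they close: fully open they stand 13 mm farther back than shut.
Start: joints at [-1.221, 0.053, 1.613, -0, 1.476, -0.119], TCP at [0.282, -0.558, 0.231] pointing down, gripper open.
Joint ranges: [-3.01, 3.01], [-1.01, 2.22], [0.06, 2.58], [-1.02, 4.17], [0.09, 2.62], [-3.14, 3.14]. Speed limits (rad/s): [2.57, 2.57, 3.14, 3.14, 3.14, 3.14].

### API

Orientations are given as a unit quaternion [w, x, y, z].
In Python, from plant import manip gives the robot as it stands.
- The arm moves only by the tool send_rows, never from a script. Its argument "increments" is a list of rows, each an object of numbers: "claw": the closure, from -1 (fully open) to 1 (shut); "dx", "dy", "dz": the shift along the tool's x, y, z in units of 0.5 m (1.0 is 0.5 m); "yaw": the turn about the tool's z in units of 1.5 rad (1.0 is 1.5 rad). A call has 1 to 20 rows; each row is the pose to reach, as a shift and turn from the pose commanded when the call began, along the tool's axes at that moment; what a row does not reach only later rows make up. A row lasts 1/8 s, in which the tool goes at most 62.5 mm and 10.7 degrees, less where a joint would pass 70% of its speed; a pose out of reach is approached as far as the arm can. A call with a number of a shift or a turn outside -1 to 1 is refused whole. A call with a gripper value outside its range is refused whole. The fingers move at their own pace and stop on an object; the grip force is fixed at half the most. Time passes only in rows, so rows that repeat a pose let the fingers close. It gives the time, the measured TCP pose, the force, the opening and the grip force at its end, in the units of the state.
- manip.state(): the state, without advancing time (a new reading comes with each control period).
- manip.grab_frame(name): name is "scene" or "side" or "wrist"; returns the picture (400x640x3 uint8, red, green, blue); there is no depth.
- manip.camera_params(name): a dict with "camera_matrix" (3x3 intrinsics, pixels), "k1" (the pictures are not rectified: a ray, as slopes to the right and down, at radius r is drawn at 1 + k1 r^2 times it, then the intrinsics apply), "extrinsics" (4x4, takes a point from world to camera coordinates); the wrist camera has in their place "tool_from_camera" (4x4, takes a point from camera to tool coordinates, whose origin is the TCP and whose axes are the flange's). Camera axes: x right, y down, z forward; pixel columns grow to the right and rows downward; lengths in m; the calibration is good to about 2 mm. A picture is of the moment at which its call begins: read the wrist's pose just before it. camera_params takes no time and is no camera call.
- manip.job_done(): hands the job in; it is judged then, once.
The state is a dict: "time": time; "joint_pos": joint angles; "joint_vel": joint speeds; "joint_efforts": joint torques, N m; "tool_pos": TCP position; "tool_rot": TCP orientation; "contact_force": force on the tool from outside, world axes, zero at the start; "ft_torque": the same for the moment, N m; "gripper_width": opening from 0.0 (shut) to 1.0 (fully open); "grasp_force": force on a finger pad.
Only numpy, scipy, OpenCV 4.12 (cv2) and the standard library are available. Lean on these libraries where they do the work, as an engineer would, in place of code of your own. Each camera call takes 0.05 s, during which the arm holds its last target. There are 200 camera calls.

## Working session

There is one attempt and no reset: what is moved stays moved. The work goes in short steps, Python scripts to look and compute and a tool call to move; the robot and the scene stay as the last step left them, time stands still between calls to the robot, and variables do not carry over. Pictures are saved under pics/ and viewed, at most 10 in all, crops included, and the job is handed in when it is done.

Besides the shell and the picture viewer there is one more tool, called after "Emit:" as name([rows], argument=value, ...), one row to a line, values as JSON. send_rows: Moves the arm, as the interface text tells. Shifts and turns lie within -1 to 1; 1 stands for 0.5 m of shift or 1.5 rad of turn. Its arguments: {"type":"object","properties":{"increments":{"type":"array","items":{"type":"object","properties":{"claw":{"type":"number"},"dx":{"type":"number"},"dy":{"type":"number"},"dz":{"type":"number"},"yaw":{"type":"number"}}}}},"required":["increments"]}

```bash
ls; mkdir -p pics; python3 - <<'E'
from plant import manip
import cv2,numpy as np
np.set_printoptions(precision=4,suppress=True)
s=manip.state();print(s)
ims=[]
for n in("scene","side"):
    p=manip.camera_params(n);print(n,p)
    im=manip.grab_frame(n)[:,:,::-1];cv2.imwrite(f"pics/{n}0.png",im)
print(manip.camera_params("wrist"))
E
```

```text
pics
{'time': 0.0, 'joint_pos': array([-1.221 ,  0.0533,  1.6143,  0.    ,  1.476 , -0.119 ]), 'joint_vel': array([-0.0024, -0.0002,  0.0006,  0.0009, -0.    ,  0.0001]), 'joint_efforts': array([  0.0003, -39.3675, -37.0181,  -0.0002,   0.0068,   0.    ]), 'tool_pos': array([ 0.2822, -0.557 ,  0.2301]), 'tool_rot': array([-0.001 ,  0.9727,  0.2323, -0.0001]), 'contact_force': array([-0.441 , -0.3484, -0.0706]), 'ft_torque': array([-0.0199, -0.0303,  0.0174]), 'grasp_force': 0.0, 'gripper_width': 1.0000130667601534}
scene {'camera_matrix': array([[373.842 ,   0.    , 319.372 ],
       [  0.    , 373.842 , 199.6258],
       [  0.    ,   0.    ,   1.    ]]), 'k1': 0.015268458082821564, 'extrinsics': array([[ 0.7993, -0.6003, -0.0255, -0.3703],
       [-0.313 , -0.3797, -0.8706,  0.2268],
       [ 0.5129,  0.7038, -0.4914,  0.5832],
       [ 0.    ,  0.    ,  0.    ,  1.    ]])}
side {'camera_matrix': array([[479.372 ,   0.    , 316.4332],
       [  0.    , 479.372 , 211.3113],
       [  0.    ,   0.    ,   1.    ]]), 'k1': -0.05374906694165138, 'extrinsics': array([[ 0.9998,  0.0034, -0.0178, -0.5088],
       [-0.0071, -0.831 , -0.5562,  0.0836],
       [-0.0167,  0.5563, -0.8308,  0.9514],
       [ 0.    ,  0.    ,  0.    ,  1.    ]])}
{'camera_matrix': array([[331.1138,   0.    , 324.955 ],
       [  0.    , 331.1138, 194.9345],
       [  0.    ,   0.    ,   1.    ]]), 'k1': -0.03754831077703401, 'tool_from_camera': array([[ 0.0007, -0.95  , -0.3121,  0.0795],
       [ 1.    ,  0.0008, -0.0003, -0.0002],
       [ 0.0005, -0.3121,  0.95  , -0.1409],
       [ 0.    ,  0.    ,  0.    ,  1.    ]])}
```

View pics/scene0.png

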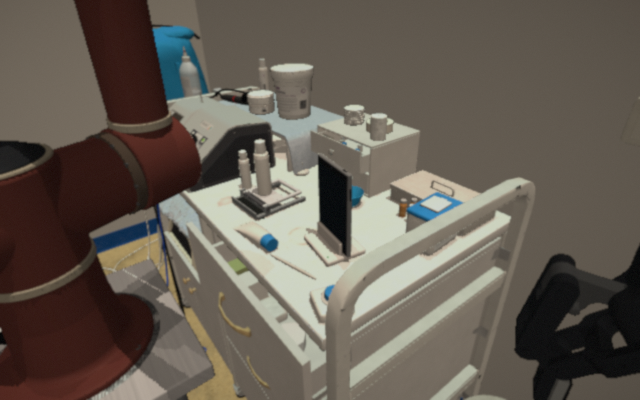

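View pics/side0.png

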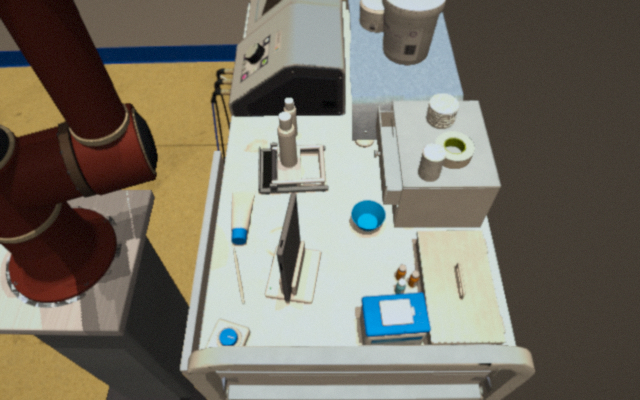

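The scene view shows the stand at about (268,200). A tall bottle stands on it, base near (263,193), and a smaller lookalike stands behind and left of it at (244,170). The tablet is at (336,205) with its dock at (333,245). In the side view the stand is at (293,168), the tall bottle at (288,140), the small one at (290,110), and the tablet and dock at (292,260).
Candidates for mist_bottle: tall one at side (288,140) on the stand; small one at side (290,110); white bottles on the other furniture at scene (190,75) and (263,75). I choose the one on the stand and will check it in a crop.

```bash
cat > h.py <<'E'
from plant import manip
import cv2,numpy as np
from scipy.spatial.transform import Rotation as R
np.set_printoptions(precision=4,suppress=True)
def und(p,uv):
    K=np.array(p["camera_matrix"]);k=p["k1"]
    d=(np.asarray(uv,float)-K[:2,2])/np.array([K[0,0],K[1,1]]); r=np.linalg.norm(d); x=r
    for _ in range(10): x=r/(1+k*x*x)
    return np.array([*(d*(x/r if r>0 else 1)),1.])
def w2c(n,st=None):
    p=manip.camera_params(n)
    if n!="wrist": return p,np.array(p["extrinsics"])
    T=np.eye(4);q=st["tool_rot"];T[:3,:3]=R.from_quat([q[1],q[2],q[3],q[0]]).as_matrix();T[:3,3]=st["tool_pos"]
    return p,np.linalg.inv(T@np.array(p["tool_from_camera"]))
def ray(n,uv,st=None):
    p,E=w2c(n,st);d=E[:3,:3].T@und(p,uv);return -E[:3,:3].T@E[:3,3],d/np.linalg.norm(d)
def plane(n,uv,z,st=None):
    c,d=ray(n,uv,st);return c+d*(z-c[2])/d[2]
def tri(a,b):
    A=np.zeros((3,3));v=np.zeros(3)
    for c,d in(a,b):
        P=np.eye(3)-np.outer(d,d);A+=P;v+=P@c
    x=np.linalg.solve(A,v);return x,[float(np.linalg.norm((np.eye(3)-np.outer(d,d))@(x-c))) for c,d in(a,b)]
def proj(n,X,st=None):
    p,E=w2c(n,st);c=E[:3,:3]@np.asarray(X)+E[:3,3];s=c[:2]/c[2];s=s*(1+p["k1"]*(s@s))
    return np.array(p["camera_matrix"])[:2,:2]@s+np.array(p["camera_matrix"])[:2,2]
E
python3 - <<'E'
from h import *
a=cv2.imread("pics/scene0.png")[130:270,200:400];b=cv2.imread("pics/side0.png")[90:310,220:390]
a=cv2.resize(a,(428,300),interpolation=cv2.INTER_CUBIC)
b1=cv2.resize(b[:110],None,fx=2.72,fy=2.72,interpolation=cv2.INTER_CUBIC)[:300]
c=np.zeros((600,800,3),np.uint8)
A=cv2.resize(cv2.imread("pics/scene0.png")[130:270,220:380],(400,350),interpolation=cv2.INTER_CUBIC);c[:350,:400]=A
B=cv2.resize(cv2.imread("pics/side0.png")[90:310,230:390],(400,550),interpolation=cv2.INTER_CUBIC);c[:550,400:]=B
cv2.imwrite("pics/crop0.png",c)
print(plane("side",(293,190),0),plane("side",(295,300),0))
E
```

```text
[0.4581 0.1517 0.    ] [ 0.4695 -0.1013 -0.    ]
```

View pics/crop0.png

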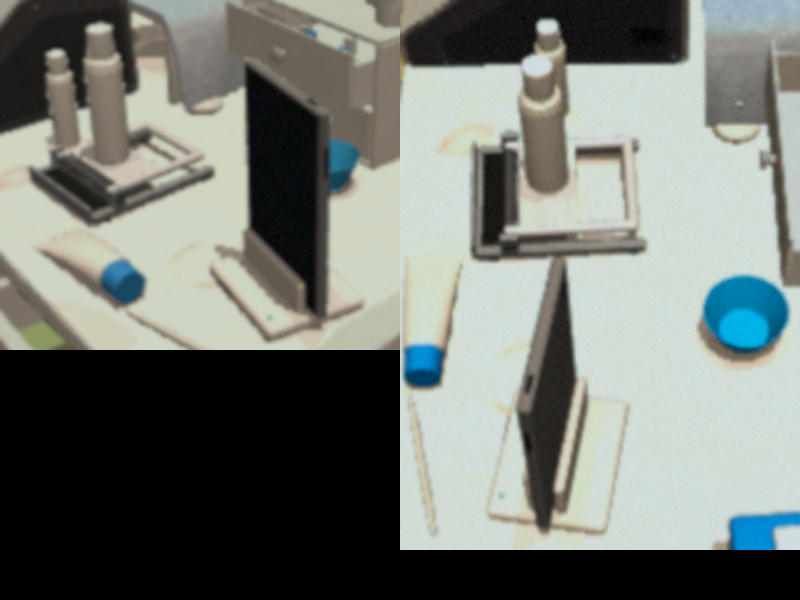

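The crop settles the bottle choice. The tall bottle (crop 540,130 and 107,95) has its foot on the panel, and the smaller one stands on the worktop behind it. The stand's lip faces the robot and the screen faces -x. Next I'll measure these points.

```bash
python3 - <<'E'
from h import *
S=lambda u,v:(230+(u-400)/2.5,90+v/2.5)
C=lambda u,v:(220+u/2.5,130+v/2.5)
print("cap top",tri(ray("side",S(538,66)),ray("scene",C(99,30))))
print("small top",tri(ray("side",S(547,26)),ray("scene",C(57,55))))
print("bottle foot",plane("side",S(545,186),.027),plane("scene",C(113,158),.027))
for n,p,z in[("rail rr -y",(645,244),.008),("front -y",(476,254),.0),("front +y",(474,150),.02),("rear +y",(637,143),.011)]: print(n,plane("side",S(*p),z))
print("scene: front -y",plane("scene",C(98,217),0),"front+y",plane("scene",C(32,168),.02),"rear -y",plane("scene",C(213,172),.008))
print("bar ends top",plane("side",S(632,232),.027),plane("side",S(631,143),.027))
for n,p in[("dock fl",(488,514)),("dock fr",(607,531)),("rr",(628,402))]: print(n,plane("side",S(*p),.008))
print("scene dock",plane("scene",C(210,272),.008),plane("scene",C(270,336),.005))
print("tab top -y",tri(ray("side",S(525,405)),ray("scene",C(325,115))),"top +y",tri(ray("side",S(558,262)),ray("scene",C(247,65))))
print("cup",plane("side",S(745,310),.016))
print("tube",plane("side",S(422,385),.0),"cab",plane("side",S(790,280),0))
E
```

```text
cap top (array([0.4503, 0.2094, 0.1628]), [0.0007176275585825312, 0.0007176275585824883])
small top (array([0.4503, 0.3136, 0.1057]), [0.00019346551198765838, 0.00019346551198773905])
bottle foot [0.4474 0.2004 0.027 ] [0.4489 0.2082 0.027 ]
rail rr -y [0.5332 0.1514 0.008 ]
front -y [0.3882 0.1481 0.    ]
front +y [0.3818 0.2483 0.02  ]
rear +y [0.5271 0.2626 0.011 ]
scene: front -y [0.4008 0.158  0.    ] front+y [0.3804 0.254  0.02  ] rear -y [0.5294 0.1481 0.008 ]
bar ends top [0.5222 0.1499 0.027 ] [0.5217 0.2486 0.027 ]
dock fl [ 0.4146 -0.0959  0.008 ]
dock fr [ 0.5028 -0.1096  0.008 ]
rr [ 0.5184 -0.0019  0.008 ]
scene dock [0.4266 0.0059 0.008 ] [ 0.4164 -0.0906  0.005 ]
tab top -y (array([ 0.4573, -0.1045,  0.189 ]), [0.0001779253324885755, 0.0001779253324885769]) top +y (array([0.4732, 0.0058, 0.1861]), [0.0010498612355583443, 0.001049861235558461])
cup [0.6135 0.0781 0.016 ]
tube [0.3537 0.019  0.    ] cab [0.6548 0.1185 0.    ]
```

Emit:
send_rows([
  {"dx":0.04,"dy":-0.05,"dz":-0.08,"yaw":-0.06,"claw":-1},
  {"dx":0.1,"dy":-0.14,"dz":-0.2,"yaw":-0.16,"claw":-1},
  {"dx":0.74,"dy":-0.91,"dz":-0.2,"yaw":-0.734,"claw":-1},
  {"dx":0.74,"dy":-0.91,"dz":-0.2,"yaw":-0.734,"claw":-1},
  {"dx":0.74,"dy":-0.91,"dz":-0.2,"yaw":-0.734,"claw":-1},
  {"dx":0.74,"dy":-0.91,"dz":-0.2,"yaw":-0.734,"claw":-1},
  {"dx":0.74,"dy":-0.91,"dz":-0.2,"yaw":-0.734,"claw":-1},
  {"dx":0.74,"dy":-0.91,"dz":-0.2,"yaw":-0.734,"claw":-1},
  {"dx":0.74,"dy":-0.91,"dz":-0.2,"yaw":-0.734,"claw":-1},
  {"dx":0.74,"dy":-0.91,"dz":-0.2,"yaw":-0.734,"claw":-1},
  {"dx":0.74,"dy":-0.91,"dz":-0.2,"yaw":-0.734,"claw":-1},
  {"dx":0.74,"dy":-0.91,"dz":-0.2,"yaw":-0.734,"claw":-1},
  {"dx":0.74,"dy":-0.91,"dz":-0.2,"yaw":-0.734,"claw":-1},
])

```text
time: 1.72
tool_pos: [0.4067, 0.0143, 0.331]
tool_rot: [-0.0, 0.708, 0.706, -0.0]
contact_force: [0.3, -0.3, 0.3]
gripper_width: 1.0
grasp_force: 0.0
```

```bash
python3 - <<'E'
from h import *
import pickle
st=manip.state();im=manip.grab_frame("wrist")[:,:,::-1]
pickle.dump(st,open("pics/w1.pkl","wb"));cv2.imwrite("pics/w1.png",im)
E
```

```text
(no output)
```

View pics/w1.png

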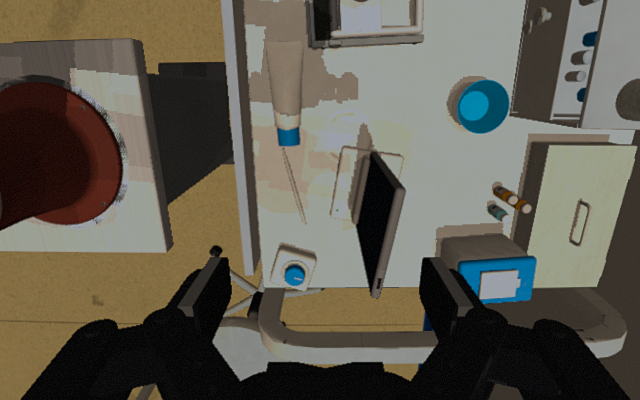

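The wrist view shows the tablet's top strip running from about (403,187) to (378,295). Dock corners are at (341,147), (403,155) and (332,218), the stand's -y rail is at the top (310-423, 43), and the cup is at (482,105).

```bash
python3 - <<'E'
from h import *
import pickle
st=pickle.load(open("pics/w1.pkl","rb"));g=cv2.imread("pics/w1.png",0)
im=cv2.imread("pics/w1.png")
for v in range(190,296,15): print(v,g[v,355:420:1].tolist() if v in(205,250) else "")
P=lambda u,v,z:plane("wrist",(u,v),z,st)
print("top ends",P(404,187,.192),P(378,296,.192))
a,b,c=P(341,147,.012),P(403,155,.012),P(332,218,.012);print("dock",a,b,c,np.linalg.norm(a-b),np.linalg.norm(a-c),np.degrees(np.arctan2(*(b-a)[1::-1])))
print("stand rail -y",P(310,45,.011),P(423,38,.011)); print("cup",P(482,105,.032))
E
```

```text
190 
205 [61, 70, 81, 82, 82, 70, 42, 0, 6, 1, 2, 0, 6, 3, 3, 4, 4, 8, 2, 7, 6, 1, 4, 3, 5, 10, 0, 5, 0, 6, 3, 7, 6, 1, 0, 2, 28, 52, 70, 81, 91, 95, 92, 93, 92, 86, 77, 107, 148, 161, 159, 158, 157, 156, 158, 157, 159, 158, 158, 157, 158, 156, 156, 157, 157]
220 
235 
250 [157, 158, 157, 160, 162, 125, 57, 9, 0, 6, 0, 2, 1, 9, 2, 10, 3, 2, 5, 1, 0, 6, 4, 0, 0, 10, 43, 67, 77, 88, 90, 89, 90, 90, 84, 82, 117, 152, 159, 157, 157, 156, 158, 157, 158, 158, 155, 157, 157, 159, 156, 157, 159, 156, 157, 156, 157, 158, 156, 157, 156, 158, 158, 158, 158]
265 
280 
295 
top ends [0.4759 0.0097 0.192 ] [ 0.4584 -0.1034  0.192 ]
dock [0.4283 0.0137 0.012 ] [0.5158 0.0023 0.012 ] [ 0.4161 -0.093   0.012 ] 0.08830038905986169 0.1074526983422837 -7.423022638515288
stand rail -y [0.387  0.1457 0.011 ] [0.5318 0.1543 0.011 ]
cup [0.6097 0.0722 0.032 ]
```

Emit:
send_rows([
  {"dx":0.13,"dy":0.03,"dz":-0.02,"claw":-1},
  {"dx":0.26,"dy":0.06,"dz":-0.02,"claw":-1},
  {"dx":0.36,"dy":0.087,"dz":0,"claw":-1},
  {"dx":0.39,"dy":0.087,"dz":0,"claw":-1},
  {"dx":0.39,"dy":0.087,"dz":0,"claw":-1},
])

```text
invalid input
```

Emit:
send_rows([
  {"dx":0.13,"dy":0.03,"dz":0.0,"claw":-1.0},
  {"dx":0.26,"dy":0.06,"dz":0.0,"claw":-1.0},
  {"dx":0.36,"dy":0.087,"dz":0.0,"claw":-1.0},
  {"dx":0.39,"dy":0.087,"dz":0.0,"claw":-1.0},
  {"dx":0.39,"dy":0.087,"dz":0.0,"claw":-1.0},
])

```text
invalid input
```

Emit:
send_rows([
  {"dx":0.13,"dy":0.03,"dz":0,"yaw":0,"claw":-1},
  {"dx":0.26,"dy":0.06,"dz":0,"yaw":0,"claw":-1},
  {"dx":0.36,"dy":0.087,"dz":0,"yaw":0,"claw":-1},
  {"dx":0.39,"dy":0.087,"dz":0,"yaw":0,"claw":-1},
  {"dx":0.39,"dy":0.087,"dz":0,"yaw":0,"claw":-1},
])

```text
time: 2.4
tool_pos: [0.4508, 0.2097, 0.331]
tool_rot: [0.0, 0.708, 0.707, -0.001]
contact_force: [0.3, -0.3, 0.2]
gripper_width: 1.001
grasp_force: 0.0
```

```bash
python3 - <<'E'
from h import *
import pickle
st=manip.state();im=manip.grab_frame("wrist")[:,:,::-1];print(st["tool_pos"],st["tool_rot"])
pickle.dump(st,open("pics/w2.pkl","wb"));cv2.imwrite("pics/w2.png",im)
s1=pickle.load(open("pics/w1.pkl","rb"))
a,b=[plane("wrist",p,.192,s1) for p in[(397,205),(386.5,250)]];print(a,b,np.degrees(np.arctan2(*(a-b)[:2])))
E
```

```text
[0.4508 0.2097 0.331 ] [ 0.      0.7077  0.7066 -0.0006]
[ 0.4708 -0.0072  0.192 ] [ 0.4639 -0.0523  0.192 ] 8.703168511152485
```

View pics/w2.png

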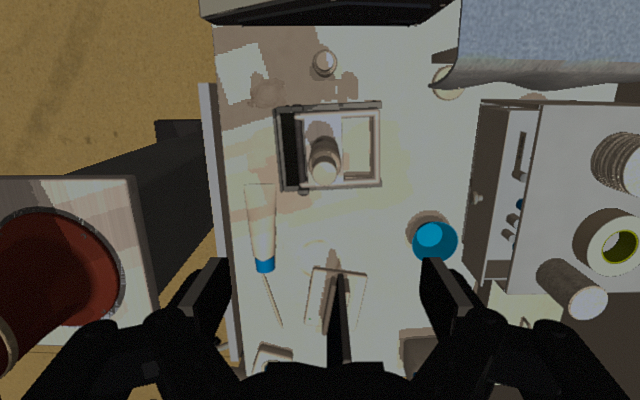

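The wrist view shows the stand with corners at about (274,108), (381,102), (382,186) and (281,193), the bottle cap at (323,172), the small bottle at (324,62), the cup at (434,240) and the dock at (335,300).

```bash
python3 - <<'E'
from h import *
import pickle
st=pickle.load(open("pics/w2.pkl","rb"))
P=lambda u,v,z:plane("wrist",(u,v),z,st)
print("cap",P(323,174,.165)); print("small",P(324,61,.104))
q=[P(275,109,.02),P(380,103,.011),P(381,185,.011),P(282,192,.02)]
print("corners",*q,"c",sum(q)/4)
print("bar",P(378,112,.027),P(378,178,.027))
print("cab",P(472,195,.1),P(485,275,0),"sm blk",P(304,192,0))
g=cv2.imread("pics/w2.png",0);print(g[170,265:395].tolist());print(g[95:200,365].tolist())
c=cv2.resize(cv2.imread("pics/w2.png")[85:215,255:415],(800,600)[:2] and (738,600),interpolation=cv2.INTER_CUBIC);cv2.imwrite("pics/w2c.png",c)
E
```

```text
cap [0.4482 0.21   0.165 ]
small [0.4491 0.3152 0.104 ]
corners [0.3836 0.2614 0.02  ] [0.5241 0.2686 0.011 ] [0.5312 0.1534 0.011 ] [0.3882 0.1457 0.02  ] c [0.4568 0.2073 0.0155]
bar [0.5194 0.2579 0.027 ] [0.5237 0.1683 0.027 ]
cab [0.625  0.1674 0.1   ] [ 0.7135 -0.0044  0.    ] sm blk [0.4184 0.1393 0.    ]
[137, 134, 136, 136, 138, 135, 135, 136, 135, 136, 138, 136, 118, 80, 73, 56, 52, 82, 90, 78, 47, 14, 11, 15, 17, 11, 15, 13, 14, 17, 16, 10, 12, 28, 44, 50, 55, 53, 47, 37, 64, 68, 106, 129, 110, 105, 101, 97, 128, 148, 148, 146, 146, 148, 147, 148, 148, 147, 149, 148, 149, 150, 152, 151, 152, 149, 150, 152, 151, 154, 142, 117, 108, 117, 103, 119, 142, 140, 142, 147, 146, 148, 145, 150, 150, 152, 149, 152, 152, 152, 151, 150, 151, 151, 149, 151, 150, 151, 152, 151, 151, 154, 153, 154, 146, 109, 76, 71, 78, 102, 125, 142, 149, 138, 118, 137, 151, 148, 150, 149, 150, 147, 149, 150, 148, 147, 148, 148, 148, 148]
[151, 150, 151, 152, 145, 114, 100, 81, 102, 109, 108, 108, 98, 56, 67, 116, 140, 151, 151, 149, 132, 116, 133, 152, 151, 151, 149, 148, 148, 150, 149, 149, 149, 150, 149, 149, 149, 151, 147, 149, 149, 148, 150, 150, 149, 149, 151, 149, 149, 151, 150, 149, 149, 150, 149, 149, 148, 150, 151, 148, 148, 148, 150, 149, 149, 151, 148, 149, 150, 149, 150, 150, 150, 148, 149, 151, 127, 99, 98, 89, 79, 78, 77, 89, 111, 138, 151, 148, 132, 107, 92, 94, 99, 133, 151, 149, 149, 150, 150, 149, 150, 149, 151, 150, 148]
```

View pics/w2c.png

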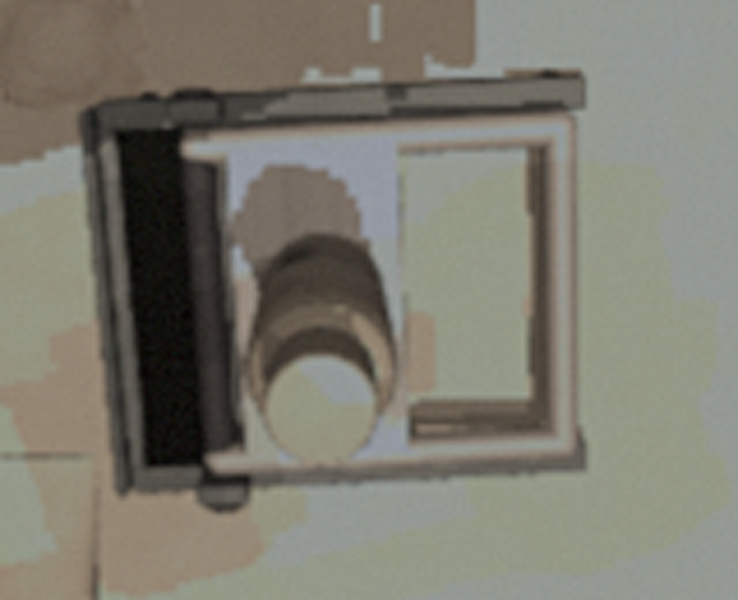

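```bash
python3 - <<'E'
from h import *
for h in(.08,.085,.09,.095,.1,.11,.138):
    s=proj("scene",(.449,.2095,.027+h));d=proj("side",(.449,.2095,.027+h))
    print(h,(s-[220,130])*2.5,(d-[230,90])*2.5+[400,0])
a=cv2.imread("pics/scene0.png",0);
for v in range(138,196,3): print(v,a[v,250:275].tolist())
E
```

```text
0.08 [104.4528  85.0697] [540.8191 114.5632]
0.085 [103.9281  80.334 ] [540.3904 110.3249]
0.09 [103.4005  75.5722] [539.9582 106.0509]
0.095 [102.8698  70.7843] [539.5224 101.7406]
0.1 [102.3361  65.9698] [539.0829  97.3938]
0.11 [101.2594  56.2606] [538.193   88.5884]
0.138 [98.1775 28.4906] [535.6202  63.1129]
138 [26, 25, 26, 26, 27, 28, 33, 38, 55, 77, 79, 69, 46, 35, 28, 28, 28, 28, 33, 36, 43, 74, 136, 191, 203]
141 [26, 29, 27, 48, 108, 171, 200, 204, 205, 207, 207, 203, 196, 180, 134, 69, 29, 28, 30, 36, 39, 58, 95, 128, 140]
144 [26, 27, 27, 34, 66, 103, 120, 128, 134, 137, 136, 129, 123, 115, 94, 53, 27, 25, 29, 33, 38, 44, 61, 76, 90]
147 [23, 27, 25, 34, 63, 96, 109, 113, 119, 121, 122, 121, 119, 115, 104, 85, 48, 28, 26, 31, 36, 40, 59, 89, 112]
150 [25, 25, 27, 39, 82, 119, 113, 111, 114, 117, 118, 118, 116, 113, 107, 98, 81, 47, 28, 28, 32, 39, 53, 81, 104]
153 [25, 26, 41, 86, 129, 137, 137, 131, 131, 133, 134, 134, 137, 149, 161, 174, 174, 147, 80, 26, 30, 36, 45, 71, 116]
156 [26, 26, 37, 74, 117, 140, 149, 158, 165, 171, 173, 170, 167, 168, 164, 152, 141, 128, 107
[... 965 characters left out ...]
20, 120, 120, 119, 116, 112, 110, 131, 170, 195, 201, 198]
183 [113, 142, 191, 206, 207, 203, 178, 126, 104, 107, 112, 115, 117, 118, 120, 119, 120, 117, 114, 109, 108, 115, 121, 117, 104]
186 [116, 136, 174, 193, 192, 182, 175, 136, 109, 108, 111, 114, 116, 118, 119, 119, 118, 116, 113, 110, 102, 88, 71, 64, 65]
189 [185, 189, 178, 156, 143, 129, 121, 109, 103, 105, 108, 112, 114, 116, 118, 120, 118, 116, 113, 110, 105, 107, 118, 118, 132]
192 [136, 146, 136, 137, 135, 126, 122, 113, 102, 102, 106, 110, 112, 114, 117, 117, 118, 116, 113, 111, 112, 136, 170, 182, 184]
195 [73, 70, 70, 87, 115, 141, 160, 162, 156, 144, 126, 117, 117, 116, 116, 121, 133, 145, 155, 168, 184, 193, 194, 195, 197]
```

Emit:
send_rows([
  {"dx":0,"dy":-0.003,"dz":0.1,"yaw":0,"claw":-1},
  {"dx":0,"dy":-0.003,"dz":0.2,"yaw":0,"claw":-1},
  {"dx":0,"dy":-0.003,"dz":0.3,"yaw":0,"claw":-1},
  {"dx":0,"dy":-0.003,"dz":0.38,"yaw":0,"claw":-1},
  {"dx":0,"dy":-0.003,"dz":0.43,"yaw":0,"claw":-1},
  {"dx":0,"dy":-0.003,"dz":0.46,"yaw":0,"claw":-1},
  {"dx":0,"dy":-0.003,"dz":0.46,"yaw":0,"claw":-0.2},
  {"dx":0,"dy":-0.003,"dz":0.46,"yaw":0,"claw":0.1},
  {"dx":0,"dy":-0.003,"dz":0.46,"yaw":0,"claw":0.3},
  {"dx":0,"dy":-0.003,"dz":0.46,"yaw":0,"claw":0.6},
  {"dx":0,"dy":-0.003,"dz":0.46,"yaw":0,"claw":0.6},
  {"dx":0,"dy":-0.003,"dz":0.46,"yaw":0,"claw":0.6},
])

```text
time: 3.95
tool_pos: [0.4502, 0.2108, 0.1032]
tool_rot: [0.001, 0.707, 0.707, 0.001]
contact_force: [-1.0, -1.0, 6.1]
gripper_width: 0.408
grasp_force: 59.6
```

Emit:
send_rows([
  {"dx":0,"dy":0,"dz":-0.03,"yaw":0,"claw":0.6},
  {"dx":0,"dy":0,"dz":-0.08,"yaw":0,"claw":0.6},
  {"dx":-0.03,"dy":0.01,"dz":-0.12,"yaw":0,"claw":0.6},
  {"dx":-0.09,"dy":0.05,"dz":-0.12,"yaw":0,"claw":0.6},
  {"dx":-0.16,"dy":0.09,"dz":-0.12,"yaw":0,"claw":0.6},
  {"dx":-0.22,"dy":0.12,"dz":-0.12,"yaw":0,"claw":0.6},
  {"dx":-0.268,"dy":0.14,"dz":-0.1,"yaw":0,"claw":0.6},
  {"dx":-0.268,"dy":0.14,"dz":-0.04,"yaw":0,"claw":0.6},
  {"dx":-0.268,"dy":0.14,"dz":0.0,"yaw":0,"claw":0.6},
  {"dx":-0.268,"dy":0.14,"dz":0.03,"yaw":0,"claw":0.6},
  {"dx":-0.268,"dy":0.14,"dz":0.04,"yaw":0,"claw":0.6},
  {"dx":-0.268,"dy":0.14,"dz":0.04,"yaw":0,"claw":0.6},
])

```text
time: 5.45
tool_pos: [0.5191, 0.0766, 0.0816]
tool_rot: [0.0, 0.707, 0.707, 0.0]
contact_force: [-0.3, 0.3, -1.4]
gripper_width: 0.403
grasp_force: 60.0
```

Emit:
send_rows([
  {"dx":0,"dy":0,"dz":0.003,"yaw":0,"claw":0.6},
  {"dx":0,"dy":0,"dz":0.006,"yaw":0,"claw":0.6},
  {"dx":0,"dy":0,"dz":0.009,"yaw":0,"claw":0.6},
  {"dx":0,"dy":0,"dz":0.011,"yaw":0,"claw":0.6},
  {"dx":0,"dy":0,"dz":0.011,"yaw":0,"claw":0.6},
])

```text
time: 6.08
tool_pos: [0.5191, 0.0764, 0.0763]
tool_rot: [-0.0, 0.707, 0.707, -0.0]
contact_force: [-2.1, 0.3, 2.3]
gripper_width: 0.407
grasp_force: 60.1
```

Emit:
send_rows([
  {"dx":0,"dy":0,"dz":0.011,"yaw":0,"claw":0.1},
  {"dx":0,"dy":0,"dz":0.011,"yaw":0,"claw":-0.3},
  {"dx":0,"dy":0,"dz":0.011,"yaw":0,"claw":-0.8},
  {"dx":0,"dy":0,"dz":0.011,"yaw":0,"claw":-1},
  {"dx":0,"dy":0,"dz":-0.03,"yaw":0,"claw":-1},
  {"dx":0,"dy":0,"dz":-0.12,"yaw":0,"claw":-1},
  {"dx":0,"dy":0,"dz":-0.22,"yaw":0,"claw":-1},
  {"dx":0.05,"dy":-0.02,"dz":-0.3,"yaw":0,"claw":-1},
  {"dx":0.12,"dy":-0.02,"dz":-0.3,"yaw":0,"claw":-1},
  {"dx":0.2,"dy":-0.02,"dz":-0.3,"yaw":0,"claw":-1},
  {"dx":0.24,"dy":-0.02,"dz":-0.3,"yaw":0,"claw":-1},
  {"dx":0.24,"dy":-0.02,"dz":-0.3,"yaw":0,"claw":-1},
])

```text
time: 7.58
tool_pos: [0.5089, 0.1971, 0.2256]
tool_rot: [0.0, 0.707, 0.707, -0.0]
contact_force: [-0.1, -0.6, 0.3]
gripper_width: 1.003
grasp_force: 0.0
```

```bash
python3 - <<'E'
from h import *
import pickle
st=manip.state();im=manip.grab_frame("wrist")[:,:,::-1];print(st["tool_pos"],st["tool_rot"])
pickle.dump(st,open("pics/w3.pkl","wb"));cv2.imwrite("pics/w3.png",im)
E
```

```text
[0.5089 0.1971 0.2256] [ 0.0001  0.7068  0.7074 -0.0003]
```

View pics/w3.png

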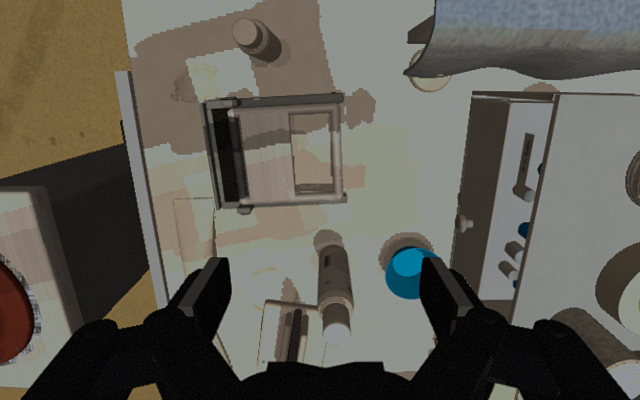

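The bottle now stands upright on the worktop (foot near (328,245), cap (336,330)). The stand is clear, with its cross bar running from about (334,105) to (341,200), outer edge near u=343.

```bash
python3 - <<'E'
from h import *
import pickle
st=pickle.load(open("pics/w3.pkl","rb"));g=cv2.imread("pics/w3.png",0)
P=lambda u,v,z:plane("wrist",(u,v),z,st)
for v in(125,150,175): print(v,g[v,196:352].tolist())
for u in(0,):
  print(g[85:215,280].tolist())
for p,z in[((332,150),.022),((337,150),.022),((342,150),.022),((343,93),.011),((346,202),.011),((206,100),.02),((217,210),.02)]: print(p,P(*p,z))
c=cv2.resize(cv2.imread("pics/w3.png")[85:220,195:355],None,fx=4.4,fy=4.4,interpolation=cv2.INTER_CUBIC);cv2.imwrite("pics/w3c.png",c)
E
```

```text
125 [107, 107, 106, 106, 107, 107, 98, 95, 89, 67, 38, 20, 26, 51, 62, 66, 62, 37, 15, 4, 10, 10, 19, 7, 14, 12, 10, 14, 13, 0, 3, 11, 10, 22, 29, 35, 34, 33, 34, 33, 32, 25, 31, 51, 62, 102, 106, 104, 106, 104, 106, 105, 104, 102, 105, 105, 106, 105, 105, 104, 102, 103, 103, 104, 105, 104, 102, 105, 102, 106, 106, 106, 107, 105, 106, 104, 107, 109, 110, 110, 110, 107, 107, 106, 103, 103, 104, 106, 107, 108, 108, 109, 99, 77, 76, 94, 95, 95, 100, 105, 104, 105, 104, 105, 105, 103, 103, 103, 103, 106, 104, 105, 104, 103, 104, 104, 102, 104, 105, 102, 104, 102, 103, 106, 103, 106, 103, 103, 101, 116, 140, 146, 116, 87, 74, 70, 75, 84, 96, 103, 101, 92, 83, 75, 110, 142, 148, 147, 146, 144, 132, 124, 113, 104, 105, 107]
150 [104, 105, 106, 106, 105, 104, 119, 120, 120, 122, 89, 62, 59, 45, 28, 25, 26, 65, 65, 66, 68, 37, 12, 14, 13, 13, 15, 4, 9, 14, 15, 19, 12, 10, 15, 11, 16, 24, 31, 26, 25, 28, 21, 22, 21, 24, 44, 69, 102, 112, 112, 113, 111, 126, 143, 143, 140, 144, 144, 142, 144, 141, 141, 139, 138, 138, 140, 140, 140, 140, 140, 141, 141, 142, 142, 141, 141, 140, 142, 143, 145, 144
[... 1269 characters left out ...]
3, 104, 103, 105, 104, 106, 102, 103, 103, 106, 97, 82, 83, 85, 83, 84, 84, 84, 82, 83, 83, 81, 83, 81, 84, 119, 145, 145, 144, 141, 141, 142, 144, 143, 141, 143, 142, 140, 139, 136, 135, 134, 134, 132, 136, 134, 132, 131, 134, 134, 134, 135, 134, 134, 134, 132, 134, 134, 135, 132, 132, 133, 134, 135, 135, 135, 135, 135, 135, 134, 137, 134, 135, 134, 134, 133, 133, 135, 134, 135, 136, 132, 123, 111, 90, 76, 73, 78, 115, 135, 135, 135, 135, 134, 133, 133, 136]
(332, 150) [0.5155 0.2136 0.022 ]
(337, 150) [0.5208 0.2137 0.022 ]
(342, 150) [0.526  0.2137 0.022 ]
(343, 93) [0.5266 0.2709 0.011 ]
(346, 202) [0.5322 0.152  0.011 ]
(206, 100) [0.3874 0.2645 0.02  ]
(217, 210) [0.387  0.1453 0.02  ]
```

View pics/w3c.png

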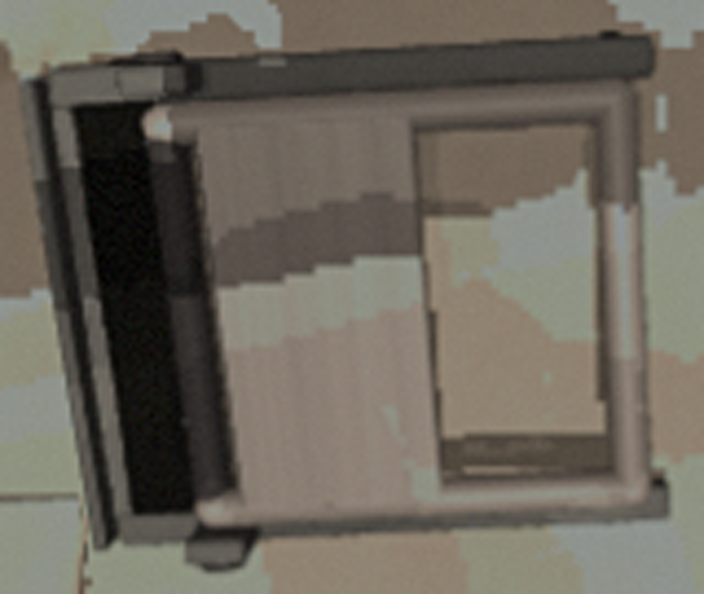

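Emit:
send_rows([
  {"dx":0.015,"dy":0.012,"dz":0.02,"yaw":-0.032,"claw":0.3},
  {"dx":0.028,"dy":0.0216,"dz":0.08,"yaw":-0.032,"claw":0.3},
  {"dx":0.028,"dy":0.0216,"dz":0.18,"yaw":-0.032,"claw":0.3},
  {"dx":0.028,"dy":0.0216,"dz":0.28,"yaw":-0.032,"claw":0.3},
  {"dx":0.028,"dy":0.0216,"dz":0.36,"yaw":-0.032,"claw":0.3},
  {"dx":0.028,"dy":0.0216,"dz":0.41,"yaw":-0.032,"claw":0.3},
  {"dx":0.028,"dy":0.0216,"dz":0.432,"yaw":-0.032,"claw":0.3},
  {"dx":0.028,"dy":0.0216,"dz":0.436,"yaw":-0.032,"claw":0.3},
  {"dx":0.028,"dy":0.0216,"dz":0.436,"yaw":-0.032,"claw":0.3},
])

```text
time: 8.75
tool_pos: [0.5209, 0.2105, 0.0089]
tool_rot: [0.001, 0.69, 0.724, 0.001]
contact_force: [-0.3, -0.4, 0.3]
gripper_width: 0.347
grasp_force: 0.0
```

Free descent with no contact. Closing on the bar.

Emit:
send_rows([
  {"dx":0,"dy":-0.001,"dz":0.002,"yaw":0,"claw":0.6},
  {"dx":0,"dy":-0.001,"dz":0.002,"yaw":0,"claw":0.8},
  {"dx":0,"dy":-0.001,"dz":0.002,"yaw":0,"claw":1},
  {"dx":0,"dy":-0.001,"dz":0.002,"yaw":0,"claw":1},
  {"dx":0,"dy":-0.001,"dz":0.002,"yaw":0,"claw":1},
])

```text
time: 9.38
tool_pos: [0.5208, 0.2106, 0.0081]
tool_rot: [0.001, 0.69, 0.724, 0.001]
contact_force: [4.9, -0.1, 5.5]
gripper_width: 0.087
grasp_force: 59.0
```

Emit:
send_rows([
  {"dx":0,"dy":-0.0005,"dz":-0.0146,"yaw":0,"claw":1},
  {"dx":0,"dy":-0.002,"dz":-0.0292,"yaw":0,"claw":1},
  {"dx":0,"dy":-0.0046,"dz":-0.0437,"yaw":0,"claw":1},
  {"dx":0,"dy":-0.0081,"dz":-0.0579,"yaw":0,"claw":1},
  {"dx":0,"dy":-0.0127,"dz":-0.0718,"yaw":0,"claw":1},
  {"dx":0,"dy":-0.0182,"dz":-0.0854,"yaw":0,"claw":1},
  {"dx":0,"dy":-0.0246,"dz":-0.0986,"yaw":0,"claw":1},
  {"dx":0,"dy":-0.0319,"dz":-0.1113,"yaw":0,"claw":1},
  {"dx":0,"dy":-0.0401,"dz":-0.1234,"yaw":0,"claw":1},
  {"dx":0,"dy":-0.0491,"dz":-0.135,"yaw":0,"claw":1},
  {"dx":0,"dy":-0.0589,"dz":-0.1459,"yaw":0,"claw":1},
  {"dx":0,"dy":-0.0695,"dz":-0.1561,"yaw":0,"claw":1},
  {"dx":0,"dy":-0.0807,"dz":-0.1655,"yaw":0,"claw":1},
  {"dx":0,"dy":-0.0926,"dz":-0.1741,"yaw":0,"claw":1},
  {"dx":0,"dy":-0.0926,"dz":-0.1741,"yaw":0,"claw":1},
])

```text
time: 11.25
tool_pos: [0.4768, 0.2084, 0.0966]
tool_rot: [0.003, 0.69, 0.724, 0.004]
contact_force: [8.3, -1.7, 6.1]
gripper_width: 0.088
grasp_force: 59.4
```

Emit:
send_rows([
  {"dx":0,"dy":-0.0062,"dz":-0.004,"yaw":0,"claw":1},
  {"dx":0,"dy":-0.0124,"dz":-0.0078,"yaw":0,"claw":1},
  {"dx":0,"dy":-0.019,"dz":-0.0113,"yaw":0,"claw":1},
  {"dx":0,"dy":-0.0253,"dz":-0.0146,"yaw":0,"claw":1},
  {"dx":0,"dy":-0.0286,"dz":-0.0162,"yaw":0,"claw":1},
  {"dx":0,"dy":-0.032,"dz":-0.0177,"yaw":0,"claw":1},
  {"dx":0,"dy":-0.032,"dz":-0.0177,"yaw":0,"claw":1},
])

```text
time: 12.12
tool_pos: [0.4621, 0.2076, 0.1063]
tool_rot: [0.004, 0.69, 0.723, 0.005]
contact_force: [11.1, -1.2, 6.1]
gripper_width: 0.085
grasp_force: 58.8
```

Emit:
send_rows([
  {"dx":0,"dy":-0.0034,"dz":-0.0016,"yaw":0,"claw":1},
  {"dx":0,"dy":-0.0068,"dz":-0.003,"yaw":0,"claw":1},
  {"dx":0,"dy":-0.0068,"dz":-0.003,"yaw":0,"claw":1},
])

```text
time: 12.5
tool_pos: [0.4594, 0.2075, 0.1076]
tool_rot: [0.005, 0.69, 0.723, 0.006]
contact_force: [14.1, -1.2, 3.7]
gripper_width: 0.085
grasp_force: 58.9
```

Emit:
send_rows([
  {"dx":0,"dy":-0.004,"dz":-0.0016,"yaw":0,"claw":1},
  {"dx":0,"dy":-0.008,"dz":-0.003,"yaw":0,"claw":1},
  {"dx":0,"dy":-0.008,"dz":-0.003,"yaw":0,"claw":1},
])

```text
time: 12.88
tool_pos: [0.459, 0.2074, 0.1079]
tool_rot: [0.008, 0.69, 0.723, 0.01]
contact_force: [34.1, 2.2, -13.9]
gripper_width: 0.088
grasp_force: 58.4
```

```bash
python3 - <<'E'
from h import *
for n in("side","scene"):
    im=manip.grab_frame(n)[:,:,::-1];cv2.imwrite(f"pics/{n}1.png",im)
a=cv2.imread("pics/side1.png")[100:210,240:360];b=cv2.imread("pics/scene1.png")[130:230,220:320]
c=np.zeros((600,800,3),np.uint8);c[:366,:400]=cv2.resize(a,(400,366),interpolation=cv2.INTER_CUBIC);c[:400,400:]=cv2.resize(b,(400,400),interpolation=cv2.INTER_CUBIC)
cv2.imwrite("pics/c1.png",c[:400])
E
```

```text
(no output)
```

View pics/c1.png

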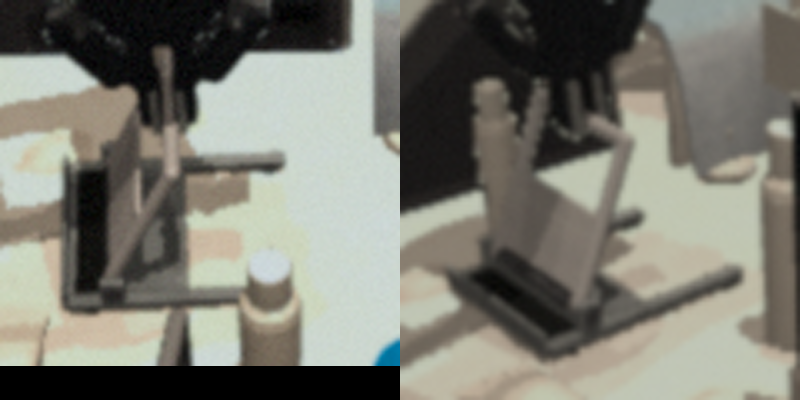

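The rest is up and against its stop: the force jumped to 34 N with no further motion. I'll unload and release.

Emit:
send_rows([
  {"dx":0,"dy":0.005,"dz":0.001,"yaw":0,"claw":1},
  {"dx":0,"dy":0.006,"dz":0.002,"yaw":0,"claw":0.7},
  {"dx":0,"dy":0.006,"dz":0.002,"yaw":0,"claw":0.4},
  {"dx":0,"dy":0.006,"dz":0.002,"yaw":0,"claw":0.3},
  {"dx":0,"dy":0.006,"dz":0.002,"yaw":0,"claw":0.3},
  {"dx":0,"dy":0.006,"dz":-0.03,"yaw":0,"claw":0.3},
  {"dx":0,"dy":0.006,"dz":-0.1,"yaw":0,"claw":0.3},
  {"dx":0,"dy":0.006,"dz":-0.2,"yaw":0,"claw":0.3},
  {"dx":0,"dy":0.006,"dz":-0.3,"yaw":0,"claw":0.3},
  {"dx":0,"dy":0.006,"dz":-0.35,"yaw":0,"claw":0.3},
  {"dx":0,"dy":0.006,"dz":-0.35,"yaw":0,"claw":0.3},
])

```text
time: 14.35
tool_pos: [0.4539, 0.2077, 0.2845]
tool_rot: [0.002, 0.69, 0.724, 0.003]
contact_force: [-0.1, -0.5, -0.5]
gripper_width: 0.354
grasp_force: 0.0
```

```bash
python3 - <<'E'
from h import *
import pickle
st=manip.state();im=manip.grab_frame("wrist")[:,:,::-1];print(st["tool_pos"],st["tool_rot"])
pickle.dump(st,open("pics/w4.pkl","wb"));cv2.imwrite("pics/w4.png",im)
for n in("side","scene"):
    im=manip.grab_frame(n)[:,:,::-1];cv2.imwrite(f"pics/{n}2.png",im)
a=cv2.imread("pics/side2.png")[120:190,250:330];b=cv2.imread("pics/w4.png")[90:230,240:400]
c=np.zeros((350,800,3),np.uint8);c[:350,:400]=cv2.resize(a,(400,350),interpolation=cv2.INTER_CUBIC);c[:350,400:]=cv2.resize(b,(400,350),interpolation=cv2.INTER_CUBIC)
cv2.imwrite("pics/c2.png",c)
# expected points, stand at O yaw 2.8deg, bar ends raised
O=np.array([.460,.208]);t=np.radians(2.8);Rm=np.array([[np.cos(t),-np.sin(t)],[np.sin(t),np.cos(t)]])
for nm,x,y,z in[("bar-",-1,-47,116),("bar+",-1,47,116),("lip -",-75,-59,20),("lip +",-75,59,20),("rail rr-",70,-56,11),("rail rr+",70,56,11)]:
    X=[*(O+Rm@np.array([x,y])/1e3),z/1e3]
    print(nm,(proj("side",X)-[250,120])*5,(proj("wrist",X,st)-[240,90])*2.5+[400,0])
E
```

```text
[0.4539 0.2077 0.2845] [0.0016 0.6902 0.7236 0.0028]
bar- [206.5771 154.9277] [624.1735 323.1714]
bar+ [203.0407 -17.3126] [625.0167  86.3871]
lip - [ 45.5305 335.2221] [477.6021 274.6255]
lip + [ 51.3358 124.7971] [465.1778  39.5734]
rail rr- [388.7025 326.0736] [754.6717 262.9241]
rail rr+ [374.1399 128.0843] [766.2963  44.5376]
```

View pics/c2.png

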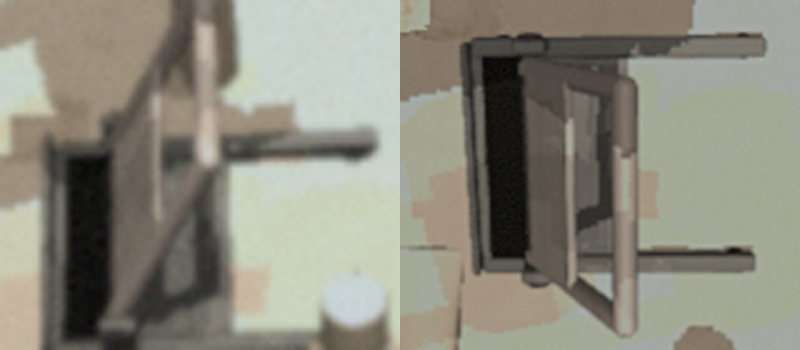

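The side crop shows the rest raised with its bar at (205,160). The wrist crop shows the bar from (627,80) to (627,330) and the rail ends at (764,45) and (754,260). Predictions for a stand at (0.460, 0.208), yaw 2.8°, rest at 65° agree to 2–3 px. Next is the tablet.

Emit:
send_rows([
  {"dx":-0.06,"dy":0,"dz":0,"yaw":0.03,"claw":0.06},
  {"dx":-0.16,"dy":0,"dz":0,"yaw":0.07,"claw":0.06},
  {"dx":-0.28,"dy":0,"dz":0,"yaw":0.1,"claw":0.06},
  {"dx":-0.39,"dy":0,"dz":0,"yaw":0.13,"claw":0.06},
  {"dx":-0.47,"dy":-0.002,"dz":0,"yaw":0.13,"claw":0.06},
  {"dx":-0.512,"dy":-0.002,"dz":0,"yaw":0.13,"claw":0.06},
  {"dx":-0.512,"dy":-0.002,"dz":0,"yaw":0.13,"claw":0.06},
  {"dx":-0.512,"dy":-0.002,"dz":0.0,"yaw":0.13,"claw":0.06},
])

```text
time: 15.5
tool_pos: [0.4633, -0.0478, 0.2794]
tool_rot: [-0.001, 0.757, 0.653, -0.0]
contact_force: [-0.1, -0.0, 0.1]
gripper_width: 0.468
grasp_force: 0.0
```

```bash
python3 - <<'E'
from h import *
st=manip.state();im=manip.grab_frame("wrist")[:,:,::-1];cv2.imwrite("pics/w5.png",im);g=im.mean(2).astype(int)
q=st["tool_rot"];print(st["tool_pos"],np.degrees(2*np.arctan2(q[2],q[1])))
for y in(.005,-.02,-.05,-.08,-.1):
    p=proj("wrist",(.465+(y+.048)*.15,y,.192),st);u,v=p.round().astype(int);print(y,p)
    if 0<=v<400:print(g[v,u-20:u+20].tolist())
E
```

```text
[ 0.4633 -0.0478  0.2794] 81.54504166794061
0.005 [328.8232 127.2013]
[138, 104, 97, 89, 90, 89, 78, 67, 76, 78, 83, 78, 71, 53, 34, 45, 54, 59, 63, 65, 65, 64, 63, 64, 63, 60, 53, 44, 86, 139, 130, 91, 95, 138, 160, 158, 158, 159, 159, 158]
-0.02 [328.625  163.5263]
[129, 87, 81, 81, 81, 80, 73, 71, 79, 81, 78, 79, 72, 45, 33, 42, 48, 51, 51, 52, 54, 59, 64, 62, 56, 45, 45, 100, 144, 158, 149, 119, 125, 147, 149, 151, 149, 152, 158, 158]
-0.05 [328.3999 204.1032]
[151, 150, 151, 150, 150, 149, 149, 149, 150, 150, 152, 156, 157, 126, 64, 50, 66, 71, 77, 78, 80, 81, 80, 79, 76, 68, 63, 103, 148, 161, 160, 157, 158, 158, 158, 158, 157, 157, 157, 159]
-0.08 [328.1882 241.616 ]
[157, 157, 159, 159, 159, 158, 159, 158, 157, 157, 160, 159, 162, 119, 58, 62, 74, 84, 83, 87, 85, 82, 79, 77, 68, 62, 81, 136, 160, 159, 157, 157, 158, 158, 158, 158, 158, 157, 159, 158]
-0.1 [328.0543 265.0395]
[157, 158, 158, 159, 158, 160, 159, 157, 159, 157, 158, 161, 163, 117, 50, 58, 71, 74, 77, 76, 76, 77, 77, 78, 75, 63, 128, 161, 160, 158, 158, 159, 158, 158, 157, 160, 158, 158, 158, 156]
```

Emit:
send_rows([
  {"dx":0,"dy":0.003,"dz":0.06,"yaw":0,"claw":0.06},
  {"dx":0,"dy":0.003,"dz":0.13,"yaw":0,"claw":0.06},
  {"dx":0,"dy":0.003,"dz":0.19,"yaw":0,"claw":0.06},
  {"dx":0,"dy":0.003,"dz":0.22,"yaw":0,"claw":0.06},
  {"dx":0,"dy":0.003,"dz":0.235,"yaw":0,"claw":0.06},
  {"dx":0,"dy":0.003,"dz":0.235,"yaw":0,"claw":0.3},
  {"dx":0,"dy":0.003,"dz":0.235,"yaw":0,"claw":0.5},
  {"dx":0,"dy":0.003,"dz":0.235,"yaw":0,"claw":0.7},
  {"dx":0,"dy":0.003,"dz":0.235,"yaw":0,"claw":0.9},
  {"dx":0,"dy":0.003,"dz":0.235,"yaw":0,"claw":1},
  {"dx":0,"dy":0.003,"dz":0.235,"yaw":0,"claw":1},
])

```text
time: 16.92
tool_pos: [0.466, -0.049, 0.1644]
tool_rot: [0.001, 0.757, 0.653, 0.001]
contact_force: [0.1, -0.9, 6.1]
gripper_width: 0.108
grasp_force: 60.3
```

Emit:
send_rows([
  {"dx":0,"dy":0,"dz":-0.02,"yaw":0,"claw":1},
  {"dx":0,"dy":0,"dz":-0.05,"yaw":0,"claw":1},
  {"dx":0,"dy":0,"dz":-0.1,"yaw":0,"claw":1},
  {"dx":0,"dy":0,"dz":-0.16,"yaw":0,"claw":1},
  {"dx":0,"dy":0,"dz":-0.22,"yaw":0,"claw":1},
  {"dx":0,"dy":0,"dz":-0.27,"yaw":0,"claw":1},
  {"dx":0,"dy":0,"dz":-0.3,"yaw":0,"claw":1},
  {"dx":0,"dy":0,"dz":-0.3,"yaw":0,"claw":1},
])

```text
time: 17.92
tool_pos: [0.4655, -0.0488, 0.3143]
tool_rot: [0.001, 0.757, 0.653, 0.0]
contact_force: [0.4, -0.6, -3.3]
gripper_width: 0.106
grasp_force: 59.1
```

Emit:
send_rows([
  {"dx":0.02,"dy":-0.01,"dz":0,"yaw":-0.01,"claw":1},
  {"dx":0.06,"dy":-0.03,"dz":0,"yaw":-0.02,"claw":1},
  {"dx":0.12,"dy":-0.06,"dz":0,"yaw":-0.04,"claw":1},
  {"dx":0.18,"dy":-0.085,"dz":0,"yaw":-0.055,"claw":1},
  {"dx":0.24,"dy":-0.11,"dz":0,"yaw":-0.07,"claw":1},
  {"dx":0.3,"dy":-0.135,"dz":0,"yaw":-0.09,"claw":1},
  {"dx":0.36,"dy":-0.16,"dz":0,"yaw":-0.11,"claw":1},
  {"dx":0.42,"dy":-0.185,"dz":0,"yaw":-0.12,"claw":1},
  {"dx":0.46,"dy":-0.2,"dz":0,"yaw":-0.131,"claw":1},
  {"dx":0.478,"dy":-0.208,"dz":0,"yaw":-0.131,"claw":1},
  {"dx":0.483,"dy":-0.21,"dz":0,"yaw":-0.131,"claw":1},
  {"dx":0.483,"dy":-0.21,"dz":0,"yaw":-0.131,"claw":1},
  {"dx":0.483,"dy":-0.21,"dz":0,"yaw":-0.131,"claw":1},
])

```text
time: 19.55
tool_pos: [0.3972, 0.205, 0.3131]
tool_rot: [0.0, 0.69, 0.724, -0.0]
contact_force: [0.5, 0.2, -2.5]
gripper_width: 0.103
grasp_force: 59.0
```

```bash
python3 - <<'E'
from h import *
st=manip.state();q=st["tool_rot"];print(st["tool_pos"],np.degrees(2*np.arctan2(q[2],q[1])),R.from_quat([q[1],q[2],q[3],q[0]]).as_matrix()[:,2])
im=manip.grab_frame("wrist")[:,:,::-1];cv2.imwrite("pics/w6.png",im)
g=im.mean(2).astype(int)
# tablet top ends: row profiles along tablet line at top plane
c=st["tool_pos"];a=np.radians(92.8);d=np.array([np.cos(a),np.sin(a)])
for t in range(-66,67,3):
    X=[*(c[:2]+d*t/1e3),c[2]+.0276];u,v=proj("wrist",X,st);
    if 0<=v<400:print(t,round(u),round(v),im[int(round(v)),int(round(u))].tolist(),end="; ")
E
```

```text
[0.3972 0.205  0.3131] 92.7146055834055 [-0.0001 -0.0003 -1.    ]
-54 326 396 [13, 13, 17]; -51 326 391 [16, 17, 18]; -48 326 386 [6, 11, 5]; -45 326 381 [11, 5, 7]; -42 326 376 [18, 14, 17]; -39 326 371 [8, 10, 9]; -36 326 366 [15, 14, 18]; -33 326 360 [73, 79, 87]; -30 326 355 [77, 83, 91]; -27 326 350 [74, 81, 88]; -24 326 344 [76, 83, 92]; -21 326 338 [76, 83, 91]; -18 326 333 [76, 84, 91]; -15 326 327 [42, 44, 50]; -12 326 321 [42, 46, 49]; -9 326 315 [41, 46, 49]; -6 326 309 [42, 47, 50]; -3 326 303 [42, 45, 49]; 0 326 296 [41, 47, 50]; 3 326 290 [42, 45, 50]; 6 326 284 [43, 46, 50]; 9 326 277 [44, 48, 51]; 12 326 270 [44, 48, 51]; 15 326 263 [43, 46, 50]; 18 326 257 [41, 44, 48]; 21 326 250 [42, 47, 48]; 24 326 242 [44, 47, 50]; 27 326 235 [45, 46, 50]; 30 326 228 [44, 48, 53]; 33 326 220 [41, 44, 47]; 36 326 213 [44, 46, 49]; 39 326 205 [45, 47, 50]; 42 326 197 [43, 46, 51]; 45 326 189 [43, 46, 48]; 48 326 181 [50, 55, 58]; 51 326 173 [61, 67, 73]; 54 326 165 [60, 67, 74]; 57 326 156 [57, 62, 67]; 60 326 148 [33, 32, 38]; 63 326 139 [34, 34, 37]; 66 326 130 [33, 36, 40];
```

Emit:
send_rows([
  {"dx":0,"dy":0,"dz":0.03,"yaw":0,"claw":1},
  {"dx":0,"dy":0,"dz":0.09,"yaw":0,"claw":1},
  {"dx":0,"dy":0,"dz":0.15,"yaw":0,"claw":1},
  {"dx":0,"dy":0,"dz":0.2,"yaw":0,"claw":1},
  {"dx":0,"dy":0,"dz":0.24,"yaw":0,"claw":1},
  {"dx":0,"dy":0,"dz":0.265,"yaw":0,"claw":1},
  {"dx":0,"dy":0,"dz":0.28,"yaw":0,"claw":1},
  {"dx":0,"dy":0,"dz":0.285,"yaw":0,"claw":1},
  {"dx":0,"dy":0,"dz":0.285,"yaw":0,"claw":1},
])

```text
time: 20.72
tool_pos: [0.3974, 0.2057, 0.1713]
tool_rot: [0.0, 0.69, 0.724, 0.0]
contact_force: [-0.8, -0.6, -3.0]
gripper_width: 0.104
grasp_force: 59.0
```

Emit:
send_rows([
  {"dx":0,"dy":0,"dz":0.003,"yaw":0,"claw":1},
  {"dx":0,"dy":0,"dz":0.006,"yaw":0,"claw":1},
  {"dx":0,"dy":0,"dz":0.008,"yaw":0,"claw":1},
  {"dx":0,"dy":0,"dz":0.01,"yaw":0,"claw":1},
  {"dx":0,"dy":0,"dz":0.01,"yaw":0,"claw":1},
])

```text
time: 21.35
tool_pos: [0.397, 0.2056, 0.1656]
tool_rot: [-0.0, 0.69, 0.724, -0.0]
contact_force: [-0.2, -0.8, -2.5]
gripper_width: 0.105
grasp_force: 59.0
```

Emit:
send_rows([
  {"dx":0,"dy":0,"dz":0.002,"yaw":0,"claw":1},
  {"dx":0,"dy":0,"dz":0.004,"yaw":0,"claw":1},
  {"dx":0,"dy":0,"dz":0.006,"yaw":0,"claw":1},
  {"dx":0,"dy":0,"dz":0.006,"yaw":0,"claw":1},
])

```text
time: 21.85
tool_pos: [0.3973, 0.2057, 0.1633]
tool_rot: [0.0, 0.69, 0.724, 0.0]
contact_force: [0.1, -1.3, -0.0]
gripper_width: 0.108
grasp_force: 59.6
```

Emit:
send_rows([
  {"dx":0,"dy":0,"dz":0.0015,"yaw":0,"claw":1},
  {"dx":0,"dy":0,"dz":0.003,"yaw":0,"claw":1},
  {"dx":0,"dy":0,"dz":0.003,"yaw":0,"claw":1},
])

```text
time: 22.22
tool_pos: [0.3978, 0.2057, 0.1633]
tool_rot: [0.001, 0.69, 0.724, 0.001]
contact_force: [-2.3, -1.6, 8.0]
gripper_width: 0.106
grasp_force: 60.7
```

The tablet is on the ledge (weight taken, 8 N contact). I'll open to a small gap while following, so the front finger pushes the top back and the rear finger eases the tablet onto the rest.

Emit:
send_rows([
  {"dx":0,"dy":0,"dz":0,"yaw":0,"claw":0.75},
  {"dx":0,"dy":0.004,"dz":0,"yaw":0,"claw":0.65},
  {"dx":0,"dy":0.008,"dz":0,"yaw":0,"claw":0.55},
  {"dx":0,"dy":0.012,"dz":0,"yaw":0,"claw":0.44},
  {"dx":0,"dy":0.016,"dz":0,"yaw":0,"claw":0.44},
  {"dx":0,"dy":0.022,"dz":0,"yaw":0,"claw":0.44},
  {"dx":0,"dy":0.03,"dz":0,"yaw":0,"claw":0.44},
  {"dx":0,"dy":0.038,"dz":0.001,"yaw":0,"claw":0.44},
  {"dx":0,"dy":0.046,"dz":0.002,"yaw":0,"claw":0.44},
  {"dx":0,"dy":0.046,"dz":0.002,"yaw":0,"claw":0.44},
])

```text
time: 23.48
tool_pos: [0.4202, 0.2067, 0.1602]
tool_rot: [-0.0, 0.69, 0.724, -0.0]
contact_force: [0.2, 0.4, 0.0]
gripper_width: 0.284
grasp_force: 0.1
```

```bash
python3 - <<'E'
from h import *
s=manip.state();print(s["tool_pos"],s["contact_force"],s["gripper_width"],s["grasp_force"])
im=manip.grab_frame("side")[:,:,::-1];cv2.imwrite("pics/side3.png",im)
O=np.array([.460,.208]);t=np.radians(2.8);Rm=np.array([[np.cos(t),-np.sin(t)],[np.sin(t),np.cos(t)]])
# -y edge line expected for several leans: print gray rows around
g=im.mean(2).astype(int)
b=proj("side",[*(O+Rm@np.array([-.058,-.059])),.010]);print("foot",b)
for th in(0,5,10,15,20,25):
    a=np.radians(th);X=[*(O+Rm@np.array([-.058+.12*np.sin(a),-.059])),.010+.12*np.cos(a)];print(th,proj("side",X))
for v in range(110,185,6): print(v,g[v,235:310:1].tolist())
E
```

```text
[0.4202 0.2067 0.1602] [0.2157 0.4311 0.0007] 0.28432568201174807 0.11882390244863927
foot [267.6477 189.4779]
0 [261.2797 152.3237]
5 [266.7509 152.2198]
10 [272.2212 152.4303]
15 [277.6358 152.9519]
20 [282.9408 153.7776]
25 [288.0845 154.8965]
110 [20, 24, 23, 25, 25, 21, 26, 24, 27, 24, 23, 26, 22, 20, 19, 19, 13, 19, 25, 37, 28, 18, 27, 55, 51, 35, 27, 43, 29, 20, 20, 35, 54, 35, 36, 43, 41, 40, 37, 31, 50, 54, 50, 29, 6, 11, 10, 22, 55, 119, 151, 143, 131, 128, 130, 132, 150, 170, 173, 164, 118, 56, 17, 13, 15, 20, 18, 15, 17, 14, 19, 15, 14, 19, 14]
116 [102, 96, 98, 97, 96, 97, 97, 97, 97, 99, 100, 100, 100, 103, 104, 98, 104, 111, 113, 109, 75, 32, 13, 29, 53, 52, 37, 41, 103, 161, 174, 152, 82, 35, 69, 82, 89, 86, 94, 109, 71, 64, 68, 50, 26, 14, 50, 115, 149, 111, 91, 98, 102, 117, 154, 172, 171, 149, 111, 97, 101, 138, 174, 182, 182, 185, 181, 184, 183, 183, 185, 183, 183, 182, 184]
122 [203, 203, 202, 203, 205, 203, 202, 203, 203, 204, 205, 204, 205, 204, 202, 203, 196, 195, 194, 191, 170, 163, 163, 154, 130, 107, 99, 95, 113, 133, 129, 81, 35, 37, 68, 64, 41, 54, 80, 10
[... 3022 characters left out ...]
]
176 [186, 180, 180, 183, 181, 179, 182, 181, 182, 187, 187, 186, 185, 183, 183, 181, 182, 179, 184, 180, 184, 188, 172, 131, 101, 85, 95, 76, 40, 31, 42, 47, 46, 34, 17, 9, 18, 49, 86, 98, 99, 103, 95, 82, 63, 52, 53, 67, 95, 102, 101, 99, 99, 82, 54, 45, 49, 52, 68, 98, 116, 147, 190, 199, 199, 201, 201, 204, 201, 200, 201, 199, 202, 201, 200]
182 [193, 191, 183, 179, 181, 181, 180, 179, 179, 178, 181, 182, 181, 182, 181, 180, 182, 180, 178, 183, 181, 180, 175, 133, 102, 89, 106, 87, 45, 46, 48, 46, 41, 29, 20, 29, 69, 98, 96, 91, 73, 59, 50, 49, 50, 47, 55, 65, 75, 90, 103, 107, 92, 94, 97, 98, 100, 107, 113, 115, 126, 153, 190, 198, 200, 201, 200, 199, 201, 203, 201, 200, 201, 201, 201]
```

Lean is about 9° and controlled. Continuing.

Emit:
send_rows([
  {"dx":0,"dy":0.005,"dz":0.0005,"yaw":0,"claw":0.44},
  {"dx":0,"dy":0.012,"dz":0.001,"yaw":0,"claw":0.44},
  {"dx":0,"dy":0.02,"dz":0.002,"yaw":0,"claw":0.44},
  {"dx":0,"dy":0.028,"dz":0.003,"yaw":0,"claw":0.44},
  {"dx":0,"dy":0.036,"dz":0.004,"yaw":0,"claw":0.44},
  {"dx":0,"dy":0.044,"dz":0.005,"yaw":0,"claw":0.44},
  {"dx":0,"dy":0.052,"dz":0.006,"yaw":0,"claw":0.44},
  {"dx":0,"dy":0.06,"dz":0.007,"yaw":0,"claw":0.44},
  {"dx":0,"dy":0.068,"dz":0.008,"yaw":0,"claw":0.44},
  {"dx":0,"dy":0.075,"dz":0.009,"yaw":0,"claw":0.44},
  {"dx":0,"dy":0.082,"dz":0.01,"yaw":0,"claw":0.44},
  {"dx":0,"dy":0.088,"dz":0.01,"yaw":0,"claw":0.44},
  {"dx":0,"dy":0.093,"dz":0.01,"yaw":0,"claw":0.44},
  {"dx":0,"dy":0.098,"dz":0.01,"yaw":0,"claw":0.44},
  {"dx":0,"dy":0.102,"dz":0.01,"yaw":0,"claw":0.44},
  {"dx":0,"dy":0.102,"dz":0.01,"yaw":0,"claw":0.44},
])

```text
time: 25.52
tool_pos: [0.471, 0.2092, 0.1553]
tool_rot: [-0.0, 0.69, 0.724, -0.0]
contact_force: [-0.4, -0.2, 0.1]
gripper_width: 0.285
grasp_force: 0.0
```

```bash
python3 - <<'E'
from h import *
s=manip.state();print(s["tool_pos"],s["contact_force"],s["gripper_width"],s["grasp_force"])
im=manip.grab_frame("side")[:,:,::-1];cv2.imwrite("pics/side4.png",im);g=im.mean(2).astype(int)
for v in(110,122,134,140,152,164,176): print(v,g[v,250:310].tolist())
E
```

```text
[0.471  0.2092 0.1553] [-0.3925 -0.194   0.0632] 0.28506335332853705 0.0
110 [19, 14, 18, 20, 17, 10, 18, 19, 20, 20, 18, 12, 19, 18, 21, 18, 14, 14, 16, 10, 18, 15, 16, 20, 19, 18, 19, 19, 16, 17, 27, 38, 23, 13, 22, 38, 54, 49, 23, 1, 3, 7, 7, 3, 9, 17, 42, 43, 44, 44, 42, 28, 39, 55, 50, 24, 15, 22, 35, 26]
122 [206, 208, 208, 207, 207, 206, 207, 207, 204, 206, 207, 206, 207, 208, 205, 206, 210, 206, 207, 206, 204, 204, 196, 187, 167, 156, 139, 104, 56, 16, 5, 11, 10, 0, 1, 16, 33, 46, 43, 21, 8, 4, 11, 9, 7, 28, 56, 81, 85, 82, 117, 173, 163, 145, 146, 165, 197, 207, 207, 208]
134 [144, 142, 141, 139, 140, 140, 143, 140, 144, 143, 145, 141, 141, 146, 157, 161, 168, 178, 156, 138, 100, 45, 11, 9, 2, 3, 7, 8, 2, 7, 3, 5, 6, 4, 12, 11, 8, 12, 11, 8, 13, 8, 15, 16, 9, 17, 46, 78, 86, 86, 86, 123, 181, 203, 209, 205, 205, 208, 209, 208]
140 [207, 205, 206, 203, 199, 196, 197, 195, 196, 198, 198, 196, 195, 195, 195, 192, 170, 105, 39, 10, 9, 5, 12, 10, 14, 5, 6, 5, 10, 6, 8, 11, 14, 13, 11, 6, 5, 13, 17, 13, 13, 10, 29, 46, 57, 52, 47, 54, 76, 113, 138, 144, 145, 157, 187, 205, 204, 206, 207, 209]
152 [202, 200, 204, 201, 199, 203, 204, 195, 163, 120, 88, 111, 109, 54, 12, 2, 5, 5, 4, 8, 9, 10, 10, 10, 7, 17, 9, 14, 10, 8, 12, 7, 14, 11, 25, 40, 54, 48, 30, 23, 46, 70, 86, 73, 58, 65, 79, 89, 86, 89, 96, 100, 98, 98, 99, 100, 97, 99, 100, 98]
164 [144, 147, 137, 136, 132, 127, 121, 118, 97, 90, 59, 59, 48, 22, 10, 10, 6, 7, 4, 7, 8, 9, 10, 9, 7, 14, 23, 38, 52, 52, 50, 48, 49, 63, 69, 68, 60, 56, 53, 51, 49, 46, 50, 53, 57, 76, 116, 128, 151, 188, 200, 202, 200, 201, 201, 201, 200, 200, 201, 200]
176 [207, 208, 206, 202, 201, 204, 202, 186, 141, 107, 87, 90, 59, 19, 9, 14, 11, 15, 17, 36, 52, 52, 50, 47, 51, 66, 73, 75, 73, 62, 54, 49, 48, 51, 47, 48, 52, 49, 48, 48, 49, 49, 45, 51, 52, 54, 68, 88, 104, 133, 173, 187, 185, 185, 184, 183, 184, 184, 182, 182]
```

The back edge sits at the 25° prediction (u≈288 at v≈153) with no finger force, so the tablet rests on the back rest. Open and retreat.

Emit:
send_rows([
  {"dx":0,"dy":0,"dz":0,"yaw":0,"claw":0.2},
  {"dx":0,"dy":0,"dz":0,"yaw":0,"claw":0},
  {"dx":0,"dy":0,"dz":0,"yaw":0,"claw":-0.2},
  {"dx":0,"dy":0,"dz":0,"yaw":0,"claw":-0.2},
  {"dx":0,"dy":0,"dz":-0.02,"yaw":0,"claw":-0.2},
  {"dx":0,"dy":0,"dz":-0.06,"yaw":0,"claw":-0.2},
  {"dx":0,"dy":0,"dz":-0.14,"yaw":0,"claw":-0.2},
  {"dx":0,"dy":0,"dz":-0.24,"yaw":0,"claw":-0.2},
  {"dx":0,"dy":0,"dz":-0.3,"yaw":0,"claw":-0.2},
  {"dx":0,"dy":0,"dz":-0.3,"yaw":0,"claw":-0.2},
  {"dx":0,"dy":0,"dz":-0.3,"yaw":0,"claw":-0.2},
])

```text
time: 26.95
tool_pos: [0.4707, 0.2091, 0.305]
tool_rot: [-0.0, 0.69, 0.724, -0.0]
contact_force: [-0.4, 0.2, -0.3]
gripper_width: 0.596
grasp_force: 0.0
```

```bash
python3 - <<'E'
from h import *
s=manip.state();print(s["tool_pos"],s["contact_force"])
im={n:manip.grab_frame(n)[:,:,::-1] for n in("side","wrist","scene")}
for n in im: cv2.imwrite(f"pics/{n}5.png",im[n])
O=np.array([.460,.208]);t=np.radians(2.8);Rm=np.array([[np.cos(t),-np.sin(t)],[np.sin(t),np.cos(t)]])
a=np.radians(25)
def X(y,h,off=0): return [*(O+Rm@np.array([-.0567+h*np.sin(a)-off*np.cos(a),y])),.010+h*np.cos(a)+off*np.sin(a)]
# dark-region (tablet) corners in wrist and side
for n,thr in(("side",22),("wrist",22)):
    m=((im[n].max(2)<thr)*255).astype(np.uint8); m=cv2.morphologyEx(m,cv2.MORPH_OPEN,np.ones((3,3)))
    c0=proj(n,X(0,.09,.01),s);print(n,"screen centre",c0)
    N,lab,stt,cen=cv2.connectedComponentsWithStats(m)
    l=lab[int(c0[1]),int(c0[0])];print(l,stt[l],cen[l])
    if l: 
        cn=max(cv2.findContours((lab==l).astype(np.uint8),0,2)[0],key=cv2.contourArea);print(cv2.approxPolyDP(cn,5,True).squeeze().tolist())
    print("pred corners front",[proj(n,X(y,h,.01),s).round(1).tolist() for y,h in((-.059,0),(.059,0),(.059,.18),(-.059,.18))],"back top",[proj(n,X(y,.18),s).round(1).tolist() for y in(-.059,.059)])
g=im["side"].mean(2).astype(int)
print("bottle col",g[190:280:6,325:365:2].tolist()[::3])
E
```

```text
[0.4707 0.2091 0.305 ] [-0.447  0.195 -0.332]
side screen centre [278.5086 140.7017]
9 [ 264  102   31   78 1145] [279.3581 140.0271]
[[294, 102], [265, 146], [264, 179], [294, 136]]
pred corners front [[263.8, 188.5], [264.6, 146.5], [294.3, 89.7], [295.5, 133.6]] back top [[300.6, 135.0], [299.0, 91.1]]
wrist screen centre [290.0466 164.882 ]
4 [ 264  109   63  131 6052] [297.6895 165.3006]
[[264, 109], [268, 191], [325, 239], [325, 119]]
pred corners front [[269.7, 193.6], [265.1, 104.8], [325.3, 115.3], [325.2, 249.2]] back top [[335.1, 247.0], [336.5, 114.9]]
bottle col [[98, 161, 170, 195, 202, 202, 199, 202, 198, 201, 201, 197, 200, 201, 202, 205, 205, 207, 208, 204], [100, 95, 117, 197, 205, 206, 204, 206, 207, 207, 206, 205, 206, 198, 122, 89, 91, 92, 94, 95], [148, 188, 197, 200, 202, 205, 207, 207, 204, 207, 207, 203, 196, 149, 100, 95, 81, 93, 118, 125], [208, 204, 207, 206, 206, 206, 203, 208, 207, 208, 205, 206, 205, 206, 207, 207, 206, 206, 205, 205], [206, 207, 204, 206, 207, 207, 205, 206, 205, 205, 205, 205, 206, 204, 207, 206, 207, 205, 205, 207]]
```

The screen outline matches the 25° centred prediction within 1–2 mm, nothing is in contact, and nothing has come near the bottle since it was seen standing. Handing in.

```bash
python3 - <<'E'
from plant import manip
print(manip.job_done())
E
```

```text
the job is handed in; nothing more can be done
None
```

The job is handed in at about 27 s of the 58 s: the bottle was last seen standing upright on the bare worktop, the rest is up at its stop, and the tablet leans on the stand within 1–2 mm of the predicted centred pose, screen facing out; the hand-in gave no verdict.

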